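# Change over the ferrite sleeve jig

### The arm

A 7-joint arm with a two-finger parallel gripper is mounted at the origin on the work surface. World frame = base frame: x ahead of the robot, y to its left, z up, the work surface at z = 0. Lengths are in m, angles in rad, forces in N, time in s.
With the tool pointing down it reaches from about 0.425 to 0.95 m from the base axis. Payload 4.7 kg.
Tool frame: the origin (TCP) lies at the very end of the fingers, on their centre line; the grasp point (between the pads) lies pinch_z behind it (pinch_z is the distance from the TCP to the grasp point, in m); z points along the fingers, y is the line along which they close (so a half turn about z gives the same grasp; the last joint's range is limited). The gripper opens to 87 mm and grips with 3 to 60 N. Pads are 19 mm wide; open, the fingers measure 117 mm over their backs; the gripper's body (75 mm by 190 mm) begins 51 mm behind the grasp point.
Start: joints at [-1.173, 0.469, -0.049, 1.532, 0.024, 1.141, -0.082], TCP at [0.279, 0.614, 0.223] pointing down, gripper open.
Joint ranges: [-2.59, 2.59], [-0.33, 1.99], [-1.39, 1.29], [0.1, 2.45], [-1.04, 4.18], [0.21, 1.99], [-2.66, 2.66]. Speed limits (rad/s): [2.57, 2.57, 3.14, 3.14, 3.14, 3.14, 3.14].

### API

Orientations are given as a unit quaternion [x, y, z, w].
In Python, from cell import observe, camera, camera_info, finish_job, recognise, pinch_z gives the robot as it stands.
- The arm moves only by the tool apply_moves, never from a script. Its arguments are lists of equal length, an entry for each row: "gripper": the gripper command: -1 is shut, 1 is fully open, values between are in proportion; "dp": the shift along the world's x, y, z in cm, a list of three; "turn": the turn, a rotation vector about the world's x, y, z in rad, a list of three. A call has 1 to 12 rows; each row shifts and turns the commanded pose from where the row before left it; what a row does not reach is not made up. A row lasts 1/8 s, in which the tool goes at most 62.5 mm and 10.7 degrees, less where a joint would pass 70% of its speed; a pose out of reach is approached as far as the arm can. A call is refused whole if a number of a shift passes 6.25 or a number of a turn 0.188, either way. A call with a gripper value outside its range is refused whole. The fingers move at their own pace and stop on an object; the grip force is fixed at half the most. Time passes only in rows, so rows that do not move let the fingers close. It gives the time, the measured TCP pose, the force, the opening and the grip force at its end, in the units of the state.
- observe(): the state, without advancing time (a new reading comes with each control period).
- camera(name): name is "side" or "top"; returns the picture (480x640x3 uint8, blue, green, red); there is no depth.
- camera_info(name): a dict with "fx", "fy", "cx", "cy" (pixels), "k1" (the pictures are not rectified: a ray, as slopes to the right and down, at radius r is drawn at 1 + k1 r^2 times it, then the intrinsics apply), "R" (3x3) and "t" (3): a world point X has camera coordinates R X + t. Camera axes: x right, y down, z forward; pixel columns grow to the right and rows downward; lengths in m; the calibration is good to about 2 mm. A picture is of the moment at which its call begins. camera_info takes no time and is no camera call.
- finish_job(): hands the job in; it is judged then, once.
Trained networks look in the newest picture that a camera, given by its name, has taken for a name from the list of things; names that differ only in an ending like _2 or _b are one class to them, and where a whole thing is asked for, a point or a joint stands for the part that bears it (a point fixed in the world has none). Each returns a list of dicts, best first, with "p" (0 to 1); they miss things now and then, are a little off and sometimes report something else, mostly with a low value. They report only what shows in the picture. A call takes as long as a camera call.
- recognise(name, camera): "bbox" ([left, top, right, bottom] in pixels, round what is visible of it).
The state is a dict: "t": time; "joint_pos": joint angles; "joint_velocities": joint speeds; "joint_torque": joint torques, N m; "tool_pos": TCP position; "ee_rot": TCP orientation; "ft_force": force on the tool from outside, world axes, zero at the start; "torque": the same for the moment, N m; "opening": finger opening in m; "grip_force": force on a finger pad.
Only numpy, scipy, OpenCV 4.12 (cv2) and the standard library are available. Lean on these libraries where they do the work, as an engineer would, in place of code of your own. Each camera call takes 0.05 s, during which the arm holds its last target. There are 200 camera calls.

### The job

Change the sleeve jig over for the next batch. Slide the keeper at the open end of the bar fully open to its end stop, take every sleeve off the open end of the bar and leave them all lying on the floor of the green tray, none on top of another, and tap the stiff stop slide along its scale until its white pointer lines up with the index clip to within 3 mm, never letting it run more than 3 mm past. When the sleeves are off, slide the keeper fully shut again, and do not disturb the bottle, bowl and clear case standing about.

Things in the scene. Friction and masses are not known exactly. Their poses are not given: they have to be found in the camera images.
- jig: Fixed bench jig: aluminium plate 335 (x) x 330 (y) mm, 12 mm thick, on the table; origin on the table surface under the jig's centre. In its frame, mm: the bar runs along y at x = 45, the stop slide along y at x = -70, the keeper along x at y = -93; a white scale strip lies along y at x = -130.
- bar_end (a point): Middle of the open end of the bar, 100 mm above the table, at jig x = 45, y = -75 mm. From here the steel bar, 10 mm in diameter, runs level along the jig's +y for 208 mm to a grey post (40 x 24 mm, 130 mm tall) that holds its other end.
- stop_slide (a joint): Position of the stiff stop slide, m, 0 to 0.16, growing towards the jig's +y (towards the post end). Stiff dry friction of about 7 N; it stays where it is left. A low grey block 92 (jig x) x 96 (jig y) mm, its top 43 mm above the table, too wide for most grippers: push it on its end face. It starts short of the index, at 0 to 0.03.
- slide_push (a point): Centre of the stop slide's end face on the jig's -y side, 28 mm above the table: push here towards jig +y. The face is upright, 92 mm wide, from 13 to 43 mm above the table; free space before it.
- slide_pointer (a point): Tip of the stop slide's white pointer, on its jig -x side at mid-length (48 mm ahead of the pushed face), 41 mm above the table.
- index: Index clip fixed on the scale beside the stop slide: dark block 14 x 22 x 34 mm with a white line and white nose pointing at the slide; axes parallel to the jig's. Its place along the scale differs from start to start, 40 to 130 mm ahead of the pointer. The slide is right when the pointer's y in this frame is 0 (negative: not there yet; positive: past).
- keeper (a joint): Position of the keeper, m: 0 fully shut (right in front of the bar's open end, at jig x = 45), 0.07 fully open against its end stop, moved along the jig's +x. About 2 N friction; stays where left. An upright steel plate 24 (jig x) x 12 (jig y) mm, up to 150 mm above the table, 12 mm beyond the bar's end; open, it leaves the way off the bar free.
- keeper_grip (a point): Centre of the keeper's black grip block, 26 (jig x) x 16 (jig y) x 34 mm tall, 133 mm above the table, its top at 150 mm: pinch it across jig x from above, or push it.
- sleeve0_c (a point): One of up to four identical matt black square ferrite sleeves, 34 x 34 mm outside, 28 mm long along its own y, with a square 18 mm bore right through along y; about 90 g. This point is its centre. It starts hanging loosely on the bar, bore along the bar, nearest the open end: the sleeves hang in the order 0, 1, 2, 3 from open end to post, 42 mm apart. Absent in some starts.
- sleeve1_c (a point): One of up to four identical matt black square ferrite sleeves, 34 x 34 mm outside, 28 mm long along its own y, with a square 18 mm bore right through along y; about 90 g. This point is its centre. It starts hanging loosely on the bar, bore along the bar, second from the open end. Absent in some starts.
- sleeve2_c (a point): One of up to four identical matt black square ferrite sleeves, 34 x 34 mm outside, 28 mm long along its own y, with a square 18 mm bore right through along y; about 90 g. This point is its centre. It starts hanging loosely on the bar, bore along the bar, third from the open end. Absent in some starts.
- sleeve3_c (a point): One of up to four identical matt black square ferrite sleeves, 34 x 34 mm outside, 28 mm long along its own y, with a square 18 mm bore right through along y; about 90 g. This point is its centre. It starts hanging loosely on the bar, bore along the bar, fourth from the open end, nearest the post. Absent in some starts.
- tray: Loose open green tray, 160 (x) x 210 (y) x 22 mm high outside, walls and floor 5 mm; origin at the centre of its underside, on the table. About 500 g.
- flux_bottle: Bystander: small yellow bottle, 44 mm across, 75 mm tall, standing beyond the work. Origin at the centre of its underside.
- parts_bowl: Bystander: white bowl, 110 mm across, 45 mm tall. Origin at the centre of its underside.
- sample_case: Bystander: clear case 50 x 80 x 24 mm. Origin at the centre of its underside.

How it is judged:
By the outcome, as a careful person would: the job done as asked, in the order asked, and still so for the second after the job is handed in, with the robot touching nothing.
Of sleeve0, sleeve1, sleeve2, sleeve3 only 2 to 4 are there at a start; the rules pass over those that are not, and their reading is None.
At some moment in a run one of tray may be knocked a few centimetres aside while the robot is not near it.
Once in a run the grip may slacken for a moment while it holds something.
It also fails if it takes over 210 s, if anything falls off the work surface, if the arm or the gripper's body presses on something with over 40 N, if the wrist force passes 120 N, or if a joint passes its speed limit or range.

## Working session

There is one attempt and no reset: what is moved stays moved. The work goes in short steps, Python scripts to look and compute and a tool call to move; the robot and the scene stay as the last step left them, time stands still between calls to the robot, and variables do not carry over. Pictures are saved under pics/ and viewed, at most 14 in all, crops included, and the job is handed in when it is done.

Besides the shell and the picture viewer there is one more tool, called after "Emit:" as name(argument=value, ...) on one line, values as JSON. apply_moves: Moves the arm, as the interface text tells. Its arguments: {"type":"object","properties":{"gripper":{"type":"array"},"dp":{"type":"array"},"turn":{"type":"array"}},"required":["gripper","dp","turn"]}

```bash
ls; mkdir -p pics; cat > h.py <<'E'
import numpy as np, cv2
from cell import *
def save(n,f):
    im=camera(n); cv2.imwrite(f,im); return im
def proj(n,X):
    c=camera_info(n); p=np.atleast_2d(X)@np.array(c["R"]).T+np.array(c["t"])
    s=p[:,:2]/p[:,2:]; s=s*(1+c["k1"]*(s**2).sum(1,keepdims=True))
    return s*[c["fx"],c["fy"]]+[c["cx"],c["cy"]]
def ray(n,uv):
    c=camera_info(n); d=(np.array(uv,float)-[c["cx"],c["cy"]])/[c["fx"],c["fy"]]; s=d.copy()
    for _ in range(30): s=d/(1+c["k1"]*(s@s))
    R=np.array(c["R"]); return -R.T@np.array(c["t"]), R.T@np.append(s,1)
def atz(n,uv,z):
    o,d=ray(n,uv); return o+d*(z-o[2])/d[2]
E
python3 - <<'E'
from h import *
for n in("top","side"):
    save(n,f"pics/{n}0.png"); print(camera_info(n))
    for k in["jig","stop_slide","index","keeper_grip","sleeve0_c","tray","flux_bottle","parts_bowl","sample_case"]:
        print(n,k,[(np.round(r["bbox"],0).tolist(),round(r["p"],2)) for r in recognise(k,n)][:5])
print(pinch_z,observe())
E
```

```text
pics
{'fx': 470.04662164069555, 'fy': 470.04662164069555, 'cx': 317.1960967563567, 'cy': 231.04809219179168, 'k1': -0.03158157767559812, 'R': array([[-0.02408534, -0.9992367 ,  0.03075559],
       [-0.98319633,  0.01810765, -0.18165102],
       [ 0.18095546, -0.03461391, -0.98288199]]), 't': array([0.07481217, 0.58174787, 1.11988344])}
top jig [([208.0, 188.0, 349.0, 321.0], 0.75), ([402.0, 225.0, 495.0, 298.0], 0.72), ([289.0, 223.0, 301.0, 235.0], 0.47)]
top stop_slide [([280.0, 261.0, 318.0, 301.0], 0.67), ([232.0, 222.0, 251.0, 234.0], 0.43)]
top index [([148.0, 283.0, 187.0, 312.0], 0.72)]
top keeper_grip [([311.0, 222.0, 320.0, 247.0], 0.56), ([262.0, 306.0, 272.0, 313.0], 0.35)]
top sleeve0_c [([286.0, 220.0, 301.0, 238.0], 0.62)]
top tray [([404.0, 225.0, 497.0, 298.0], 0.97)]
top flux_bottle [([364.0, 155.0, 383.0, 179.0], 0.84)]
top parts_bowl [([427.0, 144.0, 470.0, 187.0], 0.6)]
top sample_case [([150.0, 284.0, 186.0, 312.0], 0.78)]
{'fx': 516.6975178108875, 'fy': 516.6975178108875, 'cx': 325.86569217717897, 'cy': 234.9565336722212, 'k1': 0.04431186962317089, 'R': array([
[... 736 characters left out ...]
pos': array([-1.17289533,  0.46858934, -0.04861788,  1.5325061 ,  0.0240716 ,
        1.14103251, -0.08230622]), 'joint_velocities': array([-0.00018667, -0.00109879, -0.00028278,  0.00191789,  0.00040125,
       -0.00210089, -0.00021972]), 'joint_torque': array([ 2.13233093e-04, -5.07848203e+01, -8.07413575e-02, -2.36456573e+01,
       -6.11799653e-02,  3.13562772e-02,  3.25883082e-05]), 'tool_pos': array([0.27936671, 0.61447889, 0.22257751]), 'ee_rot': array([ 2.11780573e-01,  9.77317240e-01,  2.98832430e-05, -3.01230669e-05]), 'ft_force': array([0.05706452, 0.36822331, 0.10240498]), 'torque': array([-0.02993994, -0.03628384,  0.00051932]), 'grip_force': 0.0, 'opening': 0.08701443091367715}
```

```bash
python3 - <<'E'
import cv2
a=cv2.imread("pics/top0.png")[170:340,190:510]; cv2.imwrite("pics/top0c.png",cv2.resize(a,(800,425),interpolation=cv2.INTER_CUBIC))
a=cv2.imread("pics/side0.png")[160:370,150:430]; cv2.imwrite("pics/side0c.png",cv2.resize(a,(800,600),interpolation=cv2.INTER_CUBIC))
E
```

```text
(no output)
```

View pics/top0c.png

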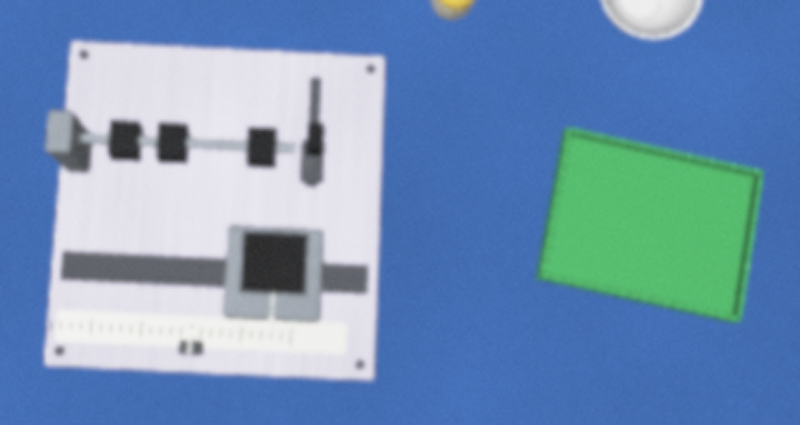

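View pics/side0c.png

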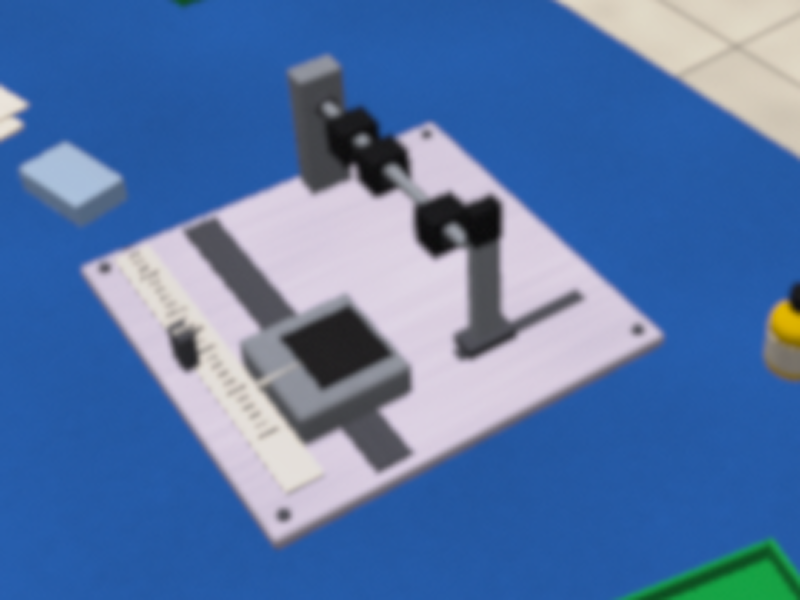

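```bash
cat >> h.py <<'E'
def J2W(P,p):
    P=np.atleast_2d(np.array(P,float))/1000; c,s=np.cos(p[2]),np.sin(p[2])
    return np.c_[p[0]+c*P[:,0]-s*P[:,1],p[1]+s*P[:,0]+c*P[:,1],P[:,2]]
def W2J(X,p):
    X=np.atleast_2d(X); d=X[:,:2]-p[:2]; c,s=np.cos(p[2]),np.sin(p[2])
    return 1000*np.c_[c*d[:,0]+s*d[:,1],-s*d[:,0]+c*d[:,1],X[:,2]]
E
python3 - <<'E'
from h import *
from scipy.optimize import least_squares
C=[(167.5,165,12),(167.5,-165,12),(-167.5,-165,12),(-167.5,165,12)]
T=np.array([(72,41),(385,57),(375,380),(44,366)])/2.5+[190,170]
S=np.array([(432,122),(663,337),(277,540),(82,268)])/2.857+[150,160]
f=lambda p:np.r_[(proj("top",J2W(C,p))-T).ravel(),(proj("side",J2W(C,p))-S).ravel()]
r=least_squares(f,[.6,.1,0],loss="soft_l1"); p=r.x; print("jig",p,np.round(f(p).reshape(-1,2),1).tolist())
np.save("jig.npy",p)
t=lambda u,v:np.array([u,v])/2.5+[190,170]
s=lambda u,v:np.array([u,v])/2.857+[150,160]
for k,n,uv,z in[("ptr","top",t(272,319),41),("ptr","side",s(258,386),41),("idx","top",t(191,342),46),("face","top",t(322,320),43),("s0","top",t(262,145),100),("s2","top",t(172,142),100),("s3","top",t(125,139),100),("barend","top",t(295,147),100),("keeper","top",t(315,138),150),("keeper","side",s(486,210),150),("index","side",s(180,328),46),("tape_end","side",s(288,490),12)]:
    print(k,n,np.round(W2J(atz(n,uv,z/1000),p)[0],1))
print("barend exp",J2W([(45,-75,100)],p),proj("top",J2W([(45,-75,100)],p)))
TR=np.array([(567,128),(763,172),(741,321),(539,279)])
W=np.array([atz("top",t(*u),.022) for u in TR]); print("tray",W.round(4).tolist(),W.mean(0),np.linalg.norm(np.diff(W,axis=0),axis=1))
for k,b in dict(bottle=(373.5,167),bowl=(448.5,165),case=(168,298)).items(): print(k,atz("top",b,.03))
print("s3..keeper world",J2W([(45,-73+14,100),(45,-93,150),(115,-93,150),(-70,0,28)],p))
E
```

```text
jig [ 0.53776762  0.16191721 -0.06779665] [[0.1, -0.8], [0.8, -0.9], [0.4, -0.4], [0.3, -0.8], [-0.8, -0.2], [0.2, -0.7], [-1.7, 1.0], [-1.7, -0.5]]
ptr top [-113.9  -58.6   41. ]
ptr side [-119.6  -60.    41. ]
idx top [-139.8   18.8   46. ]
face top [-112.7 -107.6   43. ]
s0 top [ 47.9 -41.3 100. ]
s2 top [ 46.6  44.6 100. ]
s3 top [ 47.3  89.4 100. ]
barend top [ 47.5 -72.9 100. ]
keeper top [ 47.3 -90.6 150. ]
keeper side [  50.  -100.7  150. ]
index side [-141.1   19.9   46. ]
tape_end side [-137.8 -132.1   12. ]
barend exp [[0.57758338 0.084041   0.1       ]] [[308.82625924 229.88751031]]
tray [[0.6099, -0.1973, 0.022], [0.5598, -0.3999, 0.022], [0.4075, -0.3631, 0.022], [0.4548, -0.159, 0.022]] [ 0.50799678 -0.27981302  0.022     ] [0.2087473  0.15673449 0.20948626]
bottle [ 0.75515297 -0.09002898  0.03      ]
bowl [ 0.75824249 -0.28954798  0.03      ]
case [0.42650124 0.43304632 0.03      ]
s3..keeper world [[0.5786673  0.10000424 0.1       ]
 [0.57636398 0.06608235 0.15      ]
 [0.64620316 0.06134022 0.15      ]
 [0.46792843 0.16665934 0.028     ]]
```

Emit:
apply_moves(gripper=[1,1,1,1,1,1,1,1,1,1,1,1], dp=[[2.99,-5.48,-0.2],[2.99,-5.48,-0.2],[2.99,-5.48,-0.2],[2.99,-5.48,-0.2],[2.99,-5.48,-0.2],[2.99,-5.48,-0.2],[2.99,-5.48,-0.2],[2.99,-5.48,-0.2],[2.99,-5.48,-0.2],[2.99,-5.48,-0.2],[0,0,0],[0,0,0]], turn=[[0,0,-0.1213],[0,0,-0.1213],[0,0,-0.1213],[0,0,-0.1213],[0,0,-0.1213],[0,0,-0.1213],[0,0,-0.1213],[0,0,-0.1213],[0,0,-0.1213],[0,0,-0.1213],[0,0,0],[0,0,0]])

```text
t: 2.5
tool_pos: [0.5781, 0.0671, 0.2024]
ee_rot: [0.731, 0.683, 0.0, -0.0]
ft_force: [-0.1, 1.4, -0.8]
opening: 0.0869
grip_force: 0.0
```

Emit:
apply_moves(gripper=[1,1,1,1,-1,-1,-1,-1,-1,-1], dp=[[0,0,-3],[0,0,-3],[0,0,-2],[0,0,-0.8],[0,0,0],[0,0,0],[0,0,0],[0,0,0],[0,0,0],[0,0,0]], turn=[[0,0,0],[0,0,0],[0,0,0],[0,0,0],[0,0,0],[0,0,0],[0,0,0],[0,0,0],[0,0,0],[0,0,0]])

```text
t: 3.75
tool_pos: [0.5784, 0.0665, 0.1146]
ee_rot: [0.731, 0.682, 0.0, 0.0]
ft_force: [-0.9, -0.4, -0.1]
opening: 0.0352
grip_force: 0.0
```

Emit:
apply_moves(gripper=[-1,-1,-1,-1,-1,-1,-1,-1,-1,-1,-1,-1], dp=[[0,0,0],[0,0,0],[0,0,0],[0,0,0],[1,-0.07,0],[1,-0.07,0],[1,-0.07,0],[1,-0.07,0],[1,-0.07,0],[1,-0.07,0],[0.7,-0.04,0],[0,0,0]], turn=[[0,0,0],[0,0,0],[0,0,0],[0,0,0],[0,0,0],[0,0,0],[0,0,0],[0,0,0],[0,0,0],[0,0,0],[0,0,0],[0,0,0]])

```text
t: 5.25
tool_pos: [0.6469, 0.0618, 0.1147]
ee_rot: [0.731, 0.682, 0.001, 0.001]
ft_force: [2.0, 0.7, 2.3]
opening: 0.0256
grip_force: 30.0
```

Emit:
apply_moves(gripper=[-1,-1,-1,-1,-1], dp=[[0.2,-0.01,0],[0.2,-0.01,0],[0.1,0,0],[0,0,0],[0,0,0]], turn=[[0,0,0],[0,0,0],[0,0,0],[0,0,0],[0,0,0]])

```text
t: 5.88
tool_pos: [0.6494, 0.0617, 0.1147]
ee_rot: [0.731, 0.682, -0.001, -0.001]
ft_force: [-4.5, -0.1, 5.5]
opening: 0.0258
grip_force: 30.0
```

Emit:
apply_moves(gripper=[-1,-1,-1,-1], dp=[[0.2,0,0],[0.1,0,0],[0,0,0],[0,0,0]], turn=[[0,0,0],[0,0,0],[0,0,0],[0,0,0]])

```text
t: 6.38
tool_pos: [0.6494, 0.0617, 0.1146]
ee_rot: [0.731, 0.682, -0.003, -0.003]
ft_force: [-12.2, 0.5, 12.3]
opening: 0.0258
grip_force: 30.1
```

Emit:
apply_moves(gripper=[0.1,0.1,0.1,0.1,0.1,0.1,0.1,0.1,0.1], dp=[[0,0,0],[0,0,0],[0,0,0],[0,0,0],[0,0,2],[0,0,3],[0,0,3],[0,0,0],[0,0,0]], turn=[[0,0,0],[0,0,0],[0,0,0],[0,0,0],[0,0,0],[0,0,0],[0,0,0],[0,0,0],[0,0,0]])

```text
t: 7.5
tool_pos: [0.6531, 0.0617, 0.1946]
ee_rot: [0.731, 0.682, 0.0, -0.0]
ft_force: [-0.4, -0.4, 0.4]
opening: 0.0476
grip_force: 0.0
```

```bash
python3 - <<'E'
from h import *
p=np.load("jig.npy")
t=lambda u,v:np.array([u,v])/2.5+[190,170]
for u in[(262,145),(172,142),(125,139)]:
    X=atz("top",t(*u),.110); print(X,W2J(X,p))
o=camera_info("top"); print(-np.array(o["R"]).T@o["t"])
for y in (-75,-43,41,83): print(y,J2W([(47.4,y+1.5,96)],p))
for n in("top","side"):
    save(n,f"pics/{n}1.png")
    for k in["sleeve0_c","keeper_grip"]:
        print(n,k,[(np.round(r["bbox"],1).tolist(),round(r["p"],2)) for r in recognise(k,n)][:5])
print(observe()["tool_pos"],observe()["opening"])
a=cv2.resize(cv2.imread("pics/top1.png")[200:270,195:340],(800,386),interpolation=2); b=cv2.resize(cv2.imread("pics/side1.png")[170:290,230:390],(800,600),interpolation=2)
cv2.imwrite("pics/top1c.png",a); cv2.imwrite("pics/side1c.png",b)
E
```

```text
[0.58086814 0.11732018 0.11      ] [[ 46.02271853 -41.57474596 110.        ]]
[0.58530764 0.20230489 0.11      ] [[ 44.69475398  43.51547746 110.        ]]
[0.58900375 0.24661907 0.11      ] [[ 45.38032618  87.9782488  110.        ]]
[0.37112523 0.10298452 1.20408746]
-75 [[0.58007949 0.08537496 0.096     ]]
-43 [[0.58224732 0.11730145 0.096     ]]
41 [[0.58793787 0.20110847 0.096     ]]
83 [[0.59078315 0.24301199 0.096     ]]
top sleeve0_c [([289.4, 220.8, 301.2, 238.8], 0.55)]
top keeper_grip []
side sleeve0_c [([294.0, 226.7, 313.0, 250.9], 0.81), ([180.2, 180.1, 381.6, 350.7], 0.71)]
side keeper_grip [([333.7, 216.7, 356.1, 270.3], 0.7), ([180.5, 177.6, 382.5, 352.3], 0.43)]
[0.65300688 0.06166799 0.19376419] 0.04765989394990642
```

Emit:
apply_moves(gripper=[0.4,0.4,0.4,0.4,0.4,0.4,0.4,-1,-1,-1,-1,-1], dp=[[-3.6,2.75,0],[-3.55,2.8,0],[0,0,0],[0,0,-4],[0,0,-4],[0,0,-2],[0,0,-0.6],[0,0,0],[0,0,0],[0,0,0],[0,0,0],[0,0,0]], turn=[[0,0,0],[0,0,0],[0,0,0],[0,0,0],[0,0,0],[0,0,0],[0,0,0],[0,0,0],[0,0,0],[0,0,0],[0,0,0],[0,0,0]])

```text
t: 9.3
tool_pos: [0.5824, 0.1173, 0.0893]
ee_rot: [0.731, 0.682, 0.001, 0.0]
ft_force: [0.9, 0.2, 3.0]
opening: 0.0339
grip_force: 30.0
```

View pics/side1c.png

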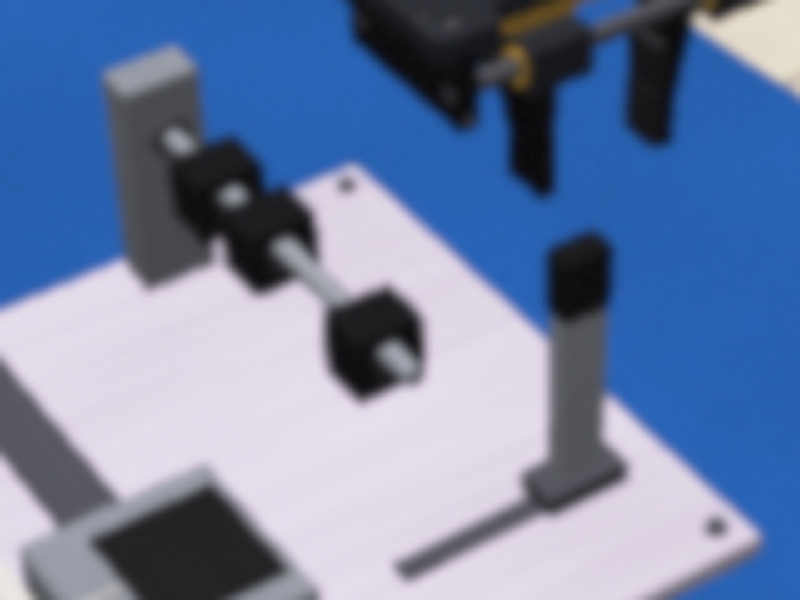

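Emit:
apply_moves(gripper=[-1,-1,-1,-1,-1,-1,-1,-1,-1,-1,-1], dp=[[0,0,0.3],[0,0,0],[-0.07,-1,0],[-0.07,-1,0],[-0.07,-1,0],[-0.07,-1,0],[-0.07,-1,0],[-0.07,-1,0],[-0.07,-1,0],[-0.07,-1,0],[0,0,0]], turn=[[0,0,0],[0,0,0],[0,0,0],[0,0,0],[0,0,0],[0,0,0],[0,0,0],[0,0,0],[0,0,0],[0,0,0],[0,0,0]])

```text
t: 10.68
tool_pos: [0.5762, 0.036, 0.0916]
ee_rot: [0.732, 0.682, -0.0, 0.0]
ft_force: [-0.0, -0.1, -0.5]
opening: 0.034
grip_force: 30.0
```

```bash
cat >> h.py <<'E'
def tray():
    im=camera("top"); hsv=cv2.cvtColor(im,cv2.COLOR_BGR2HSV)
    m=cv2.inRange(hsv,(45,90,50),(80,255,255)); m[:200]=0; m[320:]=0; m[:,:350]=0
    m=cv2.morphologyEx(m,cv2.MORPH_CLOSE,np.ones((9,9)))
    c=max(cv2.findContours(m,0,2)[0],key=cv2.contourArea)
    b=cv2.boxPoints(cv2.minAreaRect(cv2.convexHull(c)))
    W=np.array([atz("top",q,.018) for q in b]); return im,W
E
python3 - <<'E'
from h import *
im,W=tray(); print(W.round(4).tolist(),W.mean(0),np.linalg.norm(np.diff(W,axis=0),axis=1)); cv2.imwrite("pics/top2.png",im)
print([r for r in recognise("tray","top")][:2]); print(observe()["opening"],observe()["grip_force"])
E
```

```text
[[0.4586, -0.1527, 0.018], [0.6122, -0.1962, 0.018], [0.5599, -0.4097, 0.018], [0.4073, -0.361, 0.018]] [ 0.50950636 -0.27987563  0.018     ] [0.15966939 0.21977694 0.16020061]
[{'bbox': [403.1, 223.1, 498.3, 297.8], 'p': 0.69}, {'bbox': [363.6, 156.0, 381.7, 179.6], 'p': 0.23}]
0.03401924154967624 29.99991348478943
```

Emit:
apply_moves(gripper=[-1,-1,-1,-1,-1,-1,-1,-1,-1,-1,-1,-1], dp=[[-1.17,-5.37,0],[-1.17,-5.37,0],[-1.17,-5.37,0],[-1.17,-5.37,0],[-1.17,-5.37,0],[-1.17,-5.37,0],[-1.17,-5.38,0],[0,0,-2],[0,0,-2.5],[0,0,-2],[0,0,-0.9],[0,0,0]], turn=[[0,0,0],[0,0,0],[0,0,0],[0,0,0],[0,0,0],[0,0,0],[0,0,0],[0,0,0],[0,0,0],[0,0,0],[0,0,0],[0,0,0]])

```text
t: 12.28
tool_pos: [0.4944, -0.3385, 0.0171]
ee_rot: [0.731, 0.682, -0.0, -0.0]
ft_force: [-0.1, 0.4, -0.5]
opening: 0.0336
grip_force: 30.0
```

Emit:
apply_moves(gripper=[-1,0.2,0.2,0.2,0.2,0.2,0.2,0.2], dp=[[0,0,-0.15],[0,0,0],[0,0,0],[0,0,0],[0,0,3],[0,0,5],[0,0,5],[0,0,0]], turn=[[0,0,0],[0,0,0],[0,0,0],[0,0,0],[0,0,0],[0,0,0],[0,0,0],[0,0,0]])

```text
t: 13.28
tool_pos: [0.4967, -0.3408, 0.1506]
ee_rot: [0.731, 0.682, 0.002, 0.004]
ft_force: [0.8, 0.3, -0.4]
opening: 0.0521
grip_force: 0.0
```

Emit:
apply_moves(gripper=[0.4,0.4,0.4,0.4,0.4,0.4,0.4,0.4,0.4,0.4,0.4], dp=[[0.91,5.43,0.45],[0.91,5.43,0.45],[0.91,5.43,0.45],[0.91,5.43,0.45],[0.91,5.43,0.45],[0.91,5.43,0.45],[0.91,5.43,0.45],[0.91,5.43,0.45],[0.91,5.43,0.45],[0.91,5.43,0.45],[0,0,0]], turn=[[0,0,0],[0,0,0],[0,0,0],[0,0,0],[0,0,0],[0,0,0],[0,0,0],[0,0,0],[0,0,0],[0,0,0],[0,0,0]])

```text
t: 14.65
tool_pos: [0.5844, 0.2108, 0.1899]
ee_rot: [0.728, 0.686, 0.0, -0.001]
ft_force: [0.4, -0.7, 0.2]
opening: 0.0607
grip_force: 0.0
```

```bash
python3 - <<'E'
from h import *
im=save("top","pics/top3.png"); a=cv2.resize(im[200:330,200:520],(800,325),interpolation=2)
b=cv2.resize(save("side","pics/side3.png")[170:290,230:390],(600,450),interpolation=2)
cv2.imwrite("pics/c3.png",np.vstack([a[:,:],np.pad(b,((0,0),(0,200),(0,0)))])[:600])
p=np.load("jig.npy")
print([(r["bbox"],r["p"]) for r in recognise("sleeve0_c","side")])
for q in ((.587,.202,.1),(.5905,.2445,.1)): print(proj("side",q))
E
```

```text
[([419.6, 427.2, 448.5, 462.0], 0.57), ([330.9, 213.5, 356.4, 270.4], 0.39)]
[[282.47084584 216.81219891]]
[[272.95793661 207.11937992]]
```

View pics/c3.png

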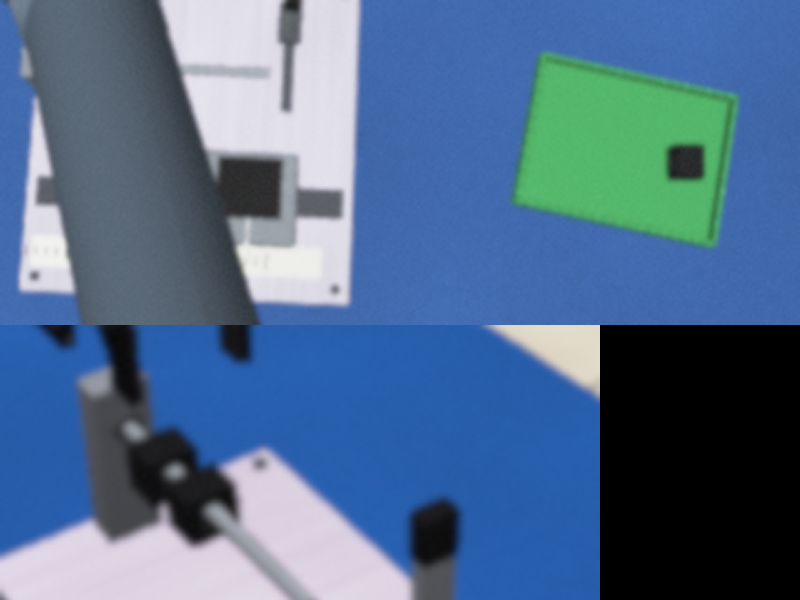

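Emit:
apply_moves(gripper=[0.4,0.4,0.4,0.4,0.4,-1,-1,-1,-1,-1,-1], dp=[[0.25,0,0],[0,0,-4],[0,0,-4],[0,0,-2],[0,0,-0.2],[0,0,0],[0,0,0],[0,0,0],[0,0,0],[0,0,0],[0,0,0]], turn=[[0,0,0],[0,0,0],[0,0,0],[0,0,0],[0,0,0],[0,0,0],[0,0,0],[0,0,0],[0,0,0],[0,0,0],[0,0,0]])

```text
t: 16.18
tool_pos: [0.5883, 0.2044, 0.0898]
ee_rot: [0.731, 0.682, 0.001, 0.0]
ft_force: [-0.4, -0.2, 5.6]
opening: 0.0338
grip_force: 30.0
```

Emit:
apply_moves(gripper=[-1,-1,-1,-1,-1,-1,-1,-1,-1,-1,-1,-1], dp=[[0,0,0.3],[-0.115,-1.7,0],[-0.115,-1.7,0],[-0.115,-1.7,0],[-0.115,-1.7,0],[-0.115,-1.7,0],[-0.115,-1.7,0],[-0.115,-1.7,0],[-0.115,-1.7,0],[-0.115,-1.7,0],[-0.115,-1.7,0],[0,0,0]], turn=[[0,0,0],[0,0,0],[0,0,0],[0,0,0],[0,0,0],[0,0,0],[0,0,0],[0,0,0],[0,0,0],[0,0,0],[0,0,0],[0,0,0]])

```text
t: 17.68
tool_pos: [0.5763, 0.032, 0.0921]
ee_rot: [0.732, 0.681, -0.0, 0.0]
ft_force: [-0.3, 0.8, -0.6]
opening: 0.0338
grip_force: 30.0
```

```bash
python3 - <<'E'
from h import *
im,W=tray(); print(W.round(4).tolist(),W.mean(0)); save("side","pics/side4.png")
print(proj("side",observe()["tool_pos"]),[(r["bbox"],r["p"]) for r in recognise("sleeve0_c","side")],[(r["bbox"],r["p"]) for r in recognise("sleeve0_c","top")])
E
```

```text
[[0.4586, -0.1527, 0.018], [0.6122, -0.1962, 0.018], [0.5599, -0.4097, 0.018], [0.4073, -0.361, 0.018]] [ 0.50950636 -0.27987563  0.018     ]
[[325.99132544 262.00424202]] [([420.4, 427.1, 446.7, 461.0], 0.81), ([177.9, 178.2, 381.9, 351.1], 0.47)] [([466.2, 259.5, 482.1, 270.8], 0.77), ([148.6, 284.9, 187.7, 314.8], 0.51), ([427.5, 143.1, 473.7, 184.4], 0.32)]
```

Emit:
apply_moves(gripper=[-1,-1,-1,-1,-1,-1,-1,-1,-1,-1,-1,-1], dp=[[-1.12,-5.2,0],[-1.12,-5.2,0],[-1.12,-5.2,0],[-1.12,-5.2,0],[-1.12,-5.2,0],[-1.12,-5.2,0],[0,0,0],[0,0,-2.5],[0,0,-2.5],[0,0,-2],[0,0,-0.5],[0,0,0]], turn=[[0,0,0],[0,0,0],[0,0,0],[0,0,0],[0,0,0],[0,0,0],[0,0,0],[0,0,0],[0,0,0],[0,0,0],[0,0,0],[0,0,0]])

```text
t: 19.38
tool_pos: [0.5099, -0.2769, 0.0173]
ee_rot: [0.731, 0.683, 0.0, 0.0]
ft_force: [0.8, -0.1, -0.6]
opening: 0.034
grip_force: 30.0
```

Emit:
apply_moves(gripper=[-1,0.2,0.2,0.2,0.2,0.2,0.2,0.2], dp=[[0,0,-0.15],[0,0,0],[0,0,0],[0,0,0],[0,0,3],[0,0,5],[0,0,5],[0,0,4]], turn=[[0,0,0],[0,0,0],[0,0,0],[0,0,0],[0,0,0],[0,0,0],[0,0,0],[0,0,0]])

```text
t: 20.38
tool_pos: [0.5094, -0.2781, 0.1878]
ee_rot: [0.731, 0.682, 0.0, 0.001]
ft_force: [0.8, 0.0, 0.3]
opening: 0.052
grip_force: 0.0
```

Emit:
apply_moves(gripper=[0.4,0.4,0.4,0.4,0.4,0.4,0.4,0.4,0.4,0.4,0.4,0.4], dp=[[0.82,5.24,0],[0.82,5.24,0],[0.82,5.24,0],[0.82,5.24,0],[0.82,5.24,0],[0.82,5.24,0],[0.82,5.24,0],[0.82,5.24,0],[0.82,5.24,0],[0.82,5.24,0],[0,0,0],[0,0,0]], turn=[[0,0,0],[0,0,0],[0,0,0],[0,0,0],[0,0,0],[0,0,0],[0,0,0],[0,0,0],[0,0,0],[0,0,0],[0,0,0],[0,0,0]])

```text
t: 21.88
tool_pos: [0.5911, 0.2454, 0.1853]
ee_rot: [0.731, 0.682, -0.001, 0.0]
ft_force: [-0.0, 0.1, -0.1]
opening: 0.0608
grip_force: 0.0
```

```bash
python3 - <<'E'
from h import *
im,W=tray(); print(W.mean(0)); cv2.imwrite("pics/t5.png",im); save("side","pics/s5.png")
for n in("top","side"): print(n,[(r["bbox"],r["p"]) for r in recognise("sleeve0_c",n)])
print(proj("side",(.5905,.2445,.1)),observe()["tool_pos"])
E
```

```text
[ 0.50950636 -0.27987563  0.018     ]
top [([465.6, 257.2, 484.1, 271.0], 0.77)]
side [([419.4, 426.1, 445.4, 458.7], 0.66)]
[[272.95793661 207.11937992]] [0.59146492 0.24434898 0.18580458]
```

```bash
python3 - <<'E'
from h import *
a=cv2.resize(cv2.imread("pics/t5.png")[215:310,390:510],(480,380),interpolation=2); b=cv2.resize(cv2.imread("pics/s5.png")[180:275,240:345],(320,380),interpolation=2)
cv2.imwrite("pics/c5.png",np.hstack([a,b[:,:320]]))
E
```

```text
(no output)
```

View pics/c5.png

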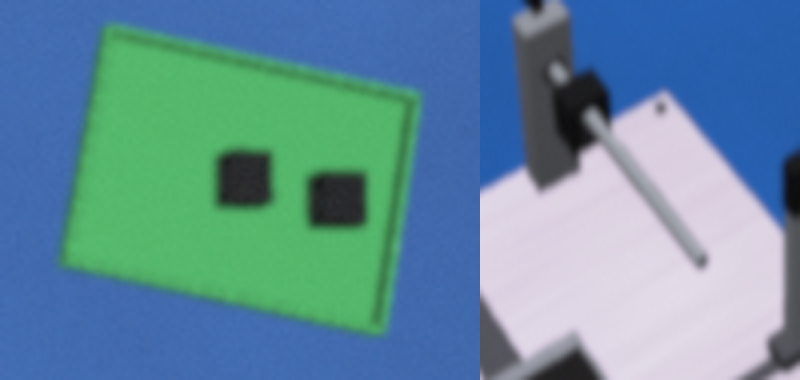

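Emit:
apply_moves(gripper=[0.4,0.4,0.4,0.4,0.4,-1,-1,-1,-1,-1,-1], dp=[[0,0,0],[0,0,-4],[0,0,-4],[0,0,-1.5],[0,0,-0.2],[0,0,0],[0,0,0],[0,0,0],[0,0,0],[0,0,0],[0,0,0]], turn=[[0,0,0],[0,0,0],[0,0,0],[0,0,0],[0,0,0],[0,0,0],[0,0,0],[0,0,0],[0,0,0],[0,0,0],[0,0,0]])

```text
t: 23.45
tool_pos: [0.5915, 0.2464, 0.0893]
ee_rot: [0.731, 0.682, 0.001, 0.0]
ft_force: [-1.2, -0.3, 5.5]
opening: 0.0337
grip_force: 30.0
```

Emit:
apply_moves(gripper=[-1,-1,-1,-1,-1,-1,-1,-1,-1,-1,-1,-1], dp=[[0,0,0.3],[-0.14,-2.1,0],[-0.14,-2.1,0],[-0.14,-2.1,0],[-0.14,-2.1,0],[-0.14,-2.1,0],[-0.14,-2.1,0],[-0.14,-2.1,0],[-0.14,-2.1,0],[-0.14,-2.1,0],[-0.14,-2.1,0],[0,0,0]], turn=[[0,0,0],[0,0,0],[0,0,0],[0,0,0],[0,0,0],[0,0,0],[0,0,0],[0,0,0],[0,0,0],[0,0,0],[0,0,0],[0,0,0]])

```text
t: 24.95
tool_pos: [0.5771, 0.0335, 0.0916]
ee_rot: [0.732, 0.681, -0.0, 0.0]
ft_force: [-0.7, 0.4, -2.0]
opening: 0.0339
grip_force: 30.0
```

```bash
python3 - <<'E'
from h import *
im,W=tray(); print(W.mean(0)); cv2.imwrite("pics/t6.png",im); save("side","pics/s6.png")
for n in("top","side"): print(n,[(r["bbox"],r["p"]) for r in recognise("sleeve0_c",n)])
print(proj("side",observe()["tool_pos"]))
E
```

```text
[ 0.50950644 -0.27987548  0.018     ]
top [([464.5, 254.4, 481.1, 270.2], 0.46), ([280.0, 260.3, 321.6, 302.4], 0.38)]
side [([419.1, 427.2, 445.1, 460.9], 0.89), ([207.7, 272.3, 218.8, 290.8], 0.72)]
[[325.37994798 261.24372166]]
```

Emit:
apply_moves(gripper=[-1,-1,-1,-1,-1,-1,-1,-1,-1,-1,-1], dp=[[-1.06,-5.06,0],[-1.06,-5.06,0],[-1.06,-5.06,0],[-1.06,-5.06,0],[-1.06,-5.06,0],[0,0,0],[0,0,-2.5],[0,0,-2.5],[0,0,-2],[0,0,-0.5],[0,0,0]], turn=[[0,0,0],[0,0,0],[0,0,0],[0,0,0],[0,0,0],[0,0,0],[0,0,0],[0,0,0],[0,0,0],[0,0,0],[0,0,0]])

```text
t: 26.52
tool_pos: [0.525, -0.2158, 0.0168]
ee_rot: [0.73, 0.683, 0.0, 0.0]
ft_force: [0.6, -0.4, -0.9]
opening: 0.0336
grip_force: 30.0
```

Emit:
apply_moves(gripper=[-1,0.2,0.2,0.2,0.2,0.2,0.2,0.2], dp=[[0,0,-0.15],[0,0,0],[0,0,0],[0,0,0],[0,0,3],[0,0,5],[0,0,5],[0,0,4]], turn=[[0,0,0],[0,0,0],[0,0,0],[0,0,0],[0,0,0],[0,0,0],[0,0,0],[0,0,0]])

```text
t: 27.52
tool_pos: [0.5245, -0.217, 0.1874]
ee_rot: [0.731, 0.682, 0.001, 0.001]
ft_force: [0.9, 0.1, 0.0]
opening: 0.0521
grip_force: 0.0
```

Emit:
apply_moves(gripper=[0.3,0.3,0.3,0.3,0.3,0.3,0.3,0.3,0.3,0.3,-1,-1], dp=[[2.5,5.58,0],[2.5,5.58,0],[2.5,5.58,0],[2.5,5.58,0],[2.5,5.58,0],[0,0,0],[0,0,0],[0,0,-3],[0,0,-3],[0,0,-1.35],[0,0,0],[0,0,0]], turn=[[0,0,0],[0,0,0],[0,0,0],[0,0,0],[0,0,0],[0,0,0],[0,0,0],[0,0,0],[0,0,0],[0,0,0],[0,0,0],[0,0,0]])

```text
t: 29.02
tool_pos: [0.6501, 0.0617, 0.1129]
ee_rot: [0.731, 0.682, 0.001, 0.001]
ft_force: [-0.5, -0.0, -0.7]
opening: 0.0436
grip_force: 0.0
```

Emit:
apply_moves(gripper=[-1,-1,-1,-1,-1,-1,-1,-1,-1,-1,-1,-1], dp=[[0,0,0],[0,0,0],[0,0,0],[0,0,0],[-1.2,0.08,0],[-1.2,0.08,0],[-1.2,0.08,0],[-1.2,0.08,0],[-1.2,0.08,0],[-0.9,0.06,0],[0,0,0],[0,0,0]], turn=[[0,0,0],[0,0,0],[0,0,0],[0,0,0],[0,0,0],[0,0,0],[0,0,0],[0,0,0],[0,0,0],[0,0,0],[0,0,0],[0,0,0]])

```text
t: 30.52
tool_pos: [0.5795, 0.067, 0.1124]
ee_rot: [0.731, 0.682, 0.0, -0.0]
ft_force: [-1.1, -0.4, 9.4]
opening: 0.0256
grip_force: 30.2
```

Near shut; push further to feel the stop.

Emit:
apply_moves(gripper=[-1,-1,-1,-1,-1], dp=[[-0.2,0.01,0],[-0.1,0,0],[-0.1,0,0],[0,0,0],[0,0,0]], turn=[[0,0,0],[0,0,0],[0,0,0],[0,0,0],[0,0,0]])

```text
t: 31.15
tool_pos: [0.5795, 0.067, 0.1124]
ee_rot: [0.731, 0.682, 0.003, 0.002]
ft_force: [9.7, 0.3, 0.7]
opening: 0.0255
grip_force: 30.0
```

Emit:
apply_moves(gripper=[0,0,0,0,0,0,0,0,-1,-1,-1,-1], dp=[[0,0,0],[0,0,0],[0,0,0],[0,0,2],[0,0,3],[0,0,2.5],[0,0,0],[-3,-1.4,0],[-3.1,-1.4,0],[-3.1,-1.4,0],[-3.2,-1.5,0],[0,0,0]], turn=[[0,0,0],[0,0,0],[0,0,0],[0,0,0],[0,0,0],[0,0,0],[0,0,0],[0,0,0],[0,0,0],[0,0,0],[0,0,0],[0,0,0]])

```text
t: 32.65
tool_pos: [0.4487, 0.0087, 0.1851]
ee_rot: [0.732, 0.682, -0.002, -0.001]
ft_force: [-0.3, 0.9, -1.0]
opening: 0.0115
grip_force: 0.0
```

```bash
python3 - <<'E'
from h import *
T=np.zeros((480,640,3));S=T.copy()
for _ in range(4): T+=camera("top")/4.; S+=camera("side")/4.
T=T.astype(np.uint8);S=S.astype(np.uint8); cv2.imwrite("pics/T7.png",T);cv2.imwrite("pics/S7.png",S)
a=cv2.resize(T[255:320,225:325],(520,338),interpolation=2); cv2.imwrite("pics/a7.png",a)
b=cv2.resize(S[240:350,185:305],(600,550),interpolation=2); cv2.imwrite("pics/b7.png",b)
print(observe()["tool_pos"],observe()["opening"])
E
```

```text
[0.45262094 0.01018469 0.18635134] 0.00046733218107579237
```

View pics/b7.png

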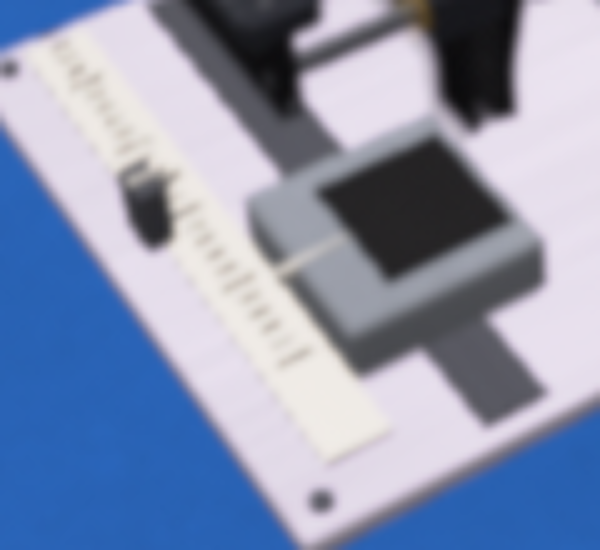

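View pics/T7.png

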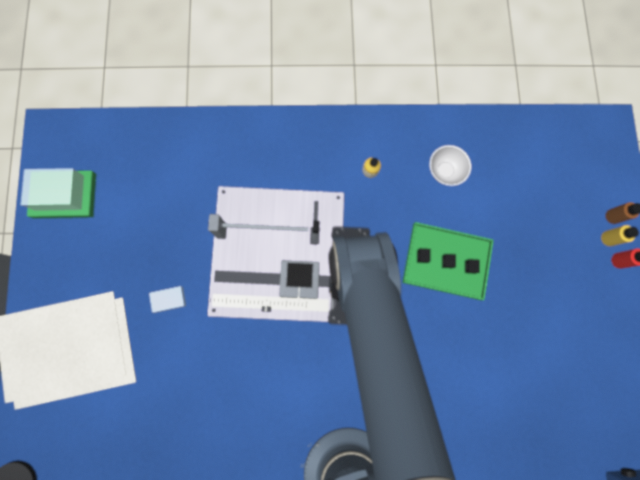

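```bash
python3 - <<'E'
from h import *
T=cv2.imread("pics/T7.png",0); S=cv2.imread("pics/S7.png",0)
print(T[302:315,256:277])
print("ptr"); print(T[284:302,292:307])
print("side"); print(S[270:292,205:222])
E
```

```text
[[235 228 223 230 234 228 223 230 236 236 236 236 235 228 222 228 233 229
  225 229 233]
 [236 230 225 232 235 229 224 232 236 237 236 236 234 227 222 230 234 228
  223 230 233]
 [236 233 232 234 235 230 225 228 232 234 233 231 230 225 224 231 234 230
  227 232 235]
 [237 237 236 236 235 226 215 212 218 224 222 215 213 214 216 229 235 234
  233 235 236]
 [237 237 237 236 231 214 179 167 181 203 201 177 169 172 188 218 233 236
  236 237 236]
 [233 233 234 234 225 195 147 128 152 181 181 147 124 124 150 199 228 235
  236 236 237]
 [228 227 229 228 216 181 132 114 144 177 174 136 103 101 129 185 223 233
  235 234 234]
 [222 222 223 220 206 169 126 116 149 181 174 133 101  98 126 178 217 227
  229 228 230]
 [220 220 220 217 204 169 135 128 157 182 172 135 108 107 133 179 214 222
  224 224 224]
 [220 220 219 218 211 189 166 159 172 186 176 153 140 141 158 192 215 221
  222 222 221]
 [220 220 220 219 217 211 200 195 198 201 197 188 185 188 196 210 219 221
  222 221 222]
 [220 219 220 219 220 218 215 215 215 214 213 212 213 216 217 220 220 222
  221 221 221]
 [220 220 220 219 219 220 218 21
[... 2064 characters left out ...]
223 218 194 135  76  51  45  43  42  42  53  97 152 185 193]
 [223 223 222 220 202 149  88  54  45  43  41  42  47  78 131 178 204]
 [223 223 223 221 208 165 108  66  48  43  42  41  46  72 135 196 221]
 [223 223 223 222 215 186 139  89  55  44  42  41  44  70 137 202 225]
 [223 223 223 223 220 208 173 120  71  48  43  42  46  72 136 200 224]
 [223 223 224 223 222 218 197 151  98  63  48  48  61  96 153 207 227]
 [222 223 223 223 222 221 212 182 139  96  72  78 102 140 188 221 231]
 [217 222 222 222 222 222 219 209 182 145 122 131 157 186 217 230 234]
 [206 218 222 222 223 224 224 222 213 192 178 186 202 215 226 231 233]
 [187 211 221 224 225 226 226 226 224 218 215 217 221 224 225 226 231]]
```

Emit:
apply_moves(gripper=[-1,-1,-1,-1,-1,-1], dp=[[0,0,-4],[0,0,-5],[0,0,-5],[0,0,-2],[0,0,0],[0,0,0]], turn=[[0,0,0],[0,0,0],[0,0,0],[0,0,0],[0,0,0],[0,0,0]])

```text
t: 33.8
tool_pos: [0.4532, 0.01, 0.0273]
ee_rot: [0.731, 0.682, 0.001, 0.0]
ft_force: [-0.8, 0.6, 0.8]
opening: 0.0004
grip_force: 0.0
```

```bash
python3 - <<'E'
from h import *
p=np.load("jig.npy")
g=lambda n,u,z:np.round(W2J(atz(n,u,z),p)[0],1)
for u in[(265.5,307),(265.4,308),(265.2,310)]: print("idx top",g("top",u,.046))
for u in[(298.5,290),(298.2,295),(298,297)]: print("ptr top",g("top",u,.0415))
for u in[(211.2,276),(212,275),(215,273.7)]: print("idx side",g("side",u,.046))
S=cv2.imread("pics/S7.png",0)
for u in[(185+280/5,240+272/5),(185+310/5,240+257/5),(185+335/5,240+241/5)]: print("ptr side",g("side",u,.042))
# face edge (bottom of -y face side) top view
E
```

```text
idx top [-140.4   20.9   46. ]
idx top [-142.8   21.    46. ]
idx top [-147.6   21.2   46. ]
ptr top [-95.4 -57.   41.5]
ptr top [-107.6  -56.8   41.5]
ptr top [-112.5  -56.6   41.5]
idx side [-145.7   18.8   46. ]
idx side [-143.1   20.6   46. ]
idx side [-136.3   20.5   46. ]
ptr side [-117.9  -60.    42. ]
ptr side [-104.   -59.7   42. ]
ptr side [-91.4 -57.6  42. ]
```

Emit:
apply_moves(gripper=[-1,-1,-1,-1,-1,-1,-1,-1,-1], dp=[[0.07,1,0],[0.07,1,0],[0.07,1,0],[0.03,0.5,0],[0.03,0.4,0],[0.03,0.4,0],[0.03,0.4,0],[0,0,0],[0,0,0]], turn=[[0,0,0],[0,0,0],[0,0,0],[0,0,0],[0,0,0],[0,0,0],[0,0,0],[0,0,0],[0,0,0]])

```text
t: 34.92
tool_pos: [0.4552, 0.0547, 0.0266]
ee_rot: [0.732, 0.682, -0.001, 0.001]
ft_force: [-1.0, -5.1, 2.4]
opening: 0.0004
grip_force: 2.6
```

Emit:
apply_moves(gripper=[-1,-1,-1,-1,-1,-1,-1,-1,-1,-1,-1,-1], dp=[[0.03,0.5,0],[0.04,0.5,0],[0.03,0.5,0],[0.04,0.5,0],[0.03,0.5,0],[0.04,0.5,0],[0.03,0.5,0],[0.04,0.5,0],[0.03,0.5,0],[0.04,0.5,0],[0.03,0.5,0],[0,0,0]], turn=[[0,0,0],[0,0,0],[0,0,0],[0,0,0],[0,0,0],[0,0,0],[0,0,0],[0,0,0],[0,0,0],[0,0,0],[0,0,0],[0,0,0]])

```text
t: 36.42
tool_pos: [0.4589, 0.1095, 0.0265]
ee_rot: [0.732, 0.682, -0.001, 0.0]
ft_force: [-0.8, -5.5, 3.7]
opening: 0.0005
grip_force: 2.7
```

Emit:
apply_moves(gripper=[-1,-1,-1,-1,-1,-1,-1,-1], dp=[[0.02,0.3,0],[0.02,0.3,0],[0.02,0.3,0],[0.02,0.3,0],[0.01,0.2,0],[0,0,0],[0,0,0],[0,0,0]], turn=[[0,0,0],[0,0,0],[0,0,0],[0,0,0],[0,0,0],[0,0,0],[0,0,0],[0,0,0]])

```text
t: 37.42
tool_pos: [0.4598, 0.123, 0.0265]
ee_rot: [0.732, 0.681, -0.002, 0.001]
ft_force: [-0.4, -5.7, 5.0]
opening: 0.0003
grip_force: 3.1
```

```bash
python3 - <<'E'
from h import *
S=np.zeros((480,640,3))
for _ in range(4): S+=camera("side")/4.
S=S.astype(np.uint8); cv2.imwrite("pics/S8.png",S); camera("top")
T=camera("top"); cv2.imwrite("pics/T8.png",T)
a=cv2.resize(S[245:305,190:270],(800,600),interpolation=2); cv2.imwrite("pics/a8.png",a); print(observe()["tool_pos"])
E
```

```text
[0.45977105 0.1230458  0.02656565]
```

View pics/a8.png

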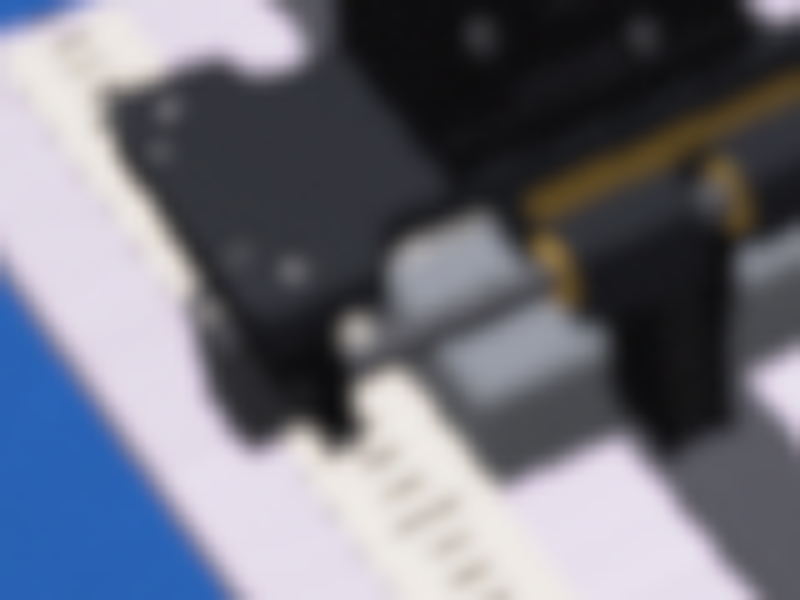

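Emit:
apply_moves(gripper=[-1,-1,-1,-1,-1,-1], dp=[[-0.1,-2,0],[-0.3,-4,0],[-0.35,-5,0],[0,-2,3],[0,0,0],[0,0,0]], turn=[[0,0,0],[0,0,0],[0,0,0],[0,0,0],[0,0,0],[0,0,0]])

```text
t: 38.48
tool_pos: [0.4525, -0.0035, 0.0563]
ee_rot: [0.731, 0.683, 0.0, -0.0]
ft_force: [0.1, 1.3, -0.8]
opening: 0.0006
grip_force: 0.0
```

```bash
cat > look.py <<'E'
from h import *
import sys
k=sys.argv[1]; p=np.load("jig.npy"); r={}
for n in("side","top"):
    r[n]=sum(camera(n).astype(float) for _ in range(4))/4
    cv2.imwrite(f"pics/{n}{k}.png",r[n].astype(np.uint8))
a=cv2.resize(r["side"].astype(np.uint8)[250:310,195:275],(800,600),interpolation=2)
b=cv2.resize(r["top"].astype(np.uint8)[285:317,245:285],(400,320),interpolation=2)
cv2.imwrite(f"pics/a{k}.png",a); cv2.imwrite(f"pics/b{k}.png",b)
o=observe(); print(o["t"],o["tool_pos"])
G=r["top"].mean(2); print(G[288:313,256:286].astype(int))
E
python3 look.py 9
```

```text
38.875 [ 0.45250488 -0.00375371  0.05625872]
[[165 166 165 165 164 164 165 164 163 163 164 172 190 199 181 165 163 163
  161 160 160 160 161 162 161 161 161 162 162 161]
 [166 165 165 164 164 164 165 165 165 163 164 172 191 199 183 167 163 163
  162 161 161 161 163 162 162 162 163 162 162 161]
 [165 165 165 165 164 165 166 165 164 164 165 171 189 197 181 166 164 163
  162 162 162 162 162 162 163 161 162 163 163 161]
 [165 165 165 165 165 165 165 165 165 164 164 172 189 195 179 166 163 162
  162 163 161 162 162 162 162 161 162 163 163 161]
 [164 164 165 166 165 166 165 165 164 164 164 173 188 194 178 166 163 164
  163 163 162 162 162 162 160 161 160 162 162 161]
 [162 162 162 163 162 163 164 164 164 163 165 174 189 190 175 165 163 163
  163 163 163 161 161 162 162 161 161 162 162 161]
 [156 157 157 157 159 159 161 161 162 161 164 174 189 188 174 164 162 162
  161 161 160 160 159 159 160 160 160 161 160 159]
 [167 168 166 162 162 163 166 166 165 164 167 179 193 192 174 162 159 160
  159 157 156 156 156 156 156 156 156 157 158 157]
 [208 208 203 196 192 193 194 194 191 186 186 196 207 2
[... 1370 characters left out ...]
124 126 150 200 228 235
  236 237 236 236 237 236 237 237 237 237 236 233]
 [229 228 230 228 218 182 133 116 144 177 174 137 105 102 130 186 224 233
  234 235 235 235 235 235 235 235 236 235 235 234]
 [224 225 225 222 210 171 128 117 149 180 174 135 102  99 128 182 219 229
  230 231 230 230 230 230 231 231 232 231 231 231]
 [222 223 222 220 206 173 138 131 157 182 173 135 108 108 134 182 216 224
  226 226 226 226 226 226 226 227 227 227 227 227]
 [223 223 222 220 213 192 169 163 175 186 178 155 141 144 163 195 218 224
  225 224 224 224 224 224 224 225 225 225 224 224]
 [223 223 222 221 219 213 204 200 201 205 200 192 188 192 200 213 222 225
  224 224 224 225 224 224 224 224 225 225 224 224]]
```

View pics/a9.png

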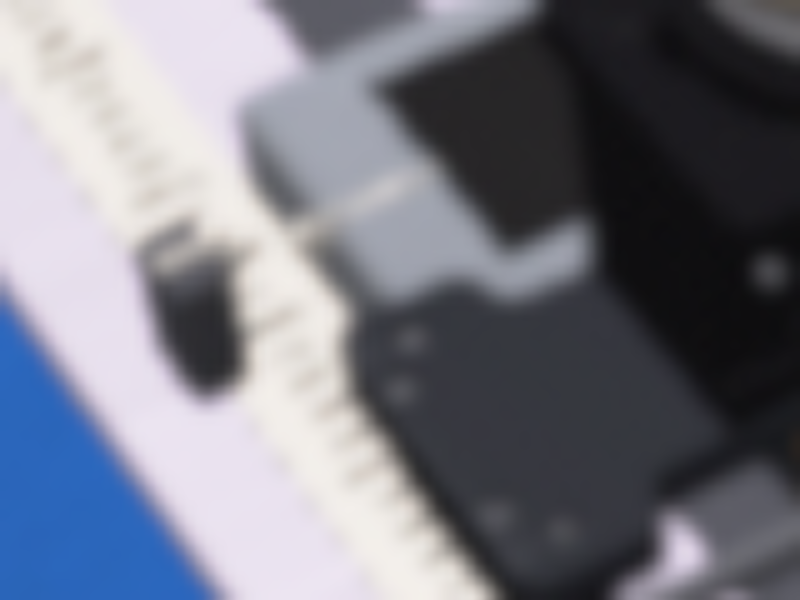

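```bash
python3 - <<'E'
from h import *
p=np.load("jig.npy")
g=lambda n,u,z:np.round(W2J(atz(n,u,z),p)[0],1)
for u in[(268.8,288),(268.55,293),(268.4,295.5)]: print("ptr top",g("top",u,.0415))
for u in[(265.5,307),(265.4,308.5),(265.2,310)]: print("idx top",g("top",u,.046))
c=lambda a,b:(195+a/10-.45,250+b/10-.45)
for u in[(410,177),(350,215),(305,243)]: print("ptr side",g("side",c(*u),.042))
for u in[(165,270),(180,262),(205,252),(240,243)]: print("idx side",g("side",c(*u),.046))
E
```

```text
ptr top [-93.9  16.1  41.5]
ptr top [-106.1   16.    41.5]
ptr top [-112.2   16.    41.5]
idx top [-140.4   20.9   46. ]
idx top [-144.   21.   46.]
idx top [-147.6   21.2   46. ]
ptr side [-90.6  17.   42. ]
ptr side [-106.3   14.    42. ]
ptr side [-117.9   11.9   42. ]
idx side [-146.7   17.5   46. ]
idx side [-143.1   17.9   46. ]
idx side [-137.6   17.6   46. ]
idx side [-130.4   15.8   46. ]
```

Emit:
apply_moves(gripper=[-1,-1,-1,-1,-1,-1,-1,-1,-1,-1,-1], dp=[[0,2,-3],[0.1,0,0],[0.25,4,0],[0.2,4,0],[0.1,1.5,0],[0,0,0],[0.05,0.8,0],[0.02,0.4,0],[0.02,0.4,0],[0,0,0],[0,0,0]], turn=[[0,0,0],[0,0,0],[0,0,0],[0,0,0],[0,0,0],[0,0,0],[0,0,0],[0,0,0],[0,0,0],[0,0,0],[0,0,0]])

```text
t: 40.25
tool_pos: [0.4601, 0.1247, 0.0266]
ee_rot: [0.732, 0.682, -0.001, 0.001]
ft_force: [-0.2, -4.7, 3.0]
opening: 0.0005
grip_force: 2.7
```

Emit:
apply_moves(gripper=[-1,-1,-1,-1], dp=[[0.01,0.15,0],[0.01,0.1,0],[0,0,0],[0,0,0]], turn=[[0,0,0],[0,0,0],[0,0,0],[0,0,0]])

```text
t: 40.75
tool_pos: [0.4603, 0.1267, 0.0266]
ee_rot: [0.732, 0.681, -0.001, 0.001]
ft_force: [0.2, -7.0, 3.4]
opening: 0.0002
grip_force: 3.3
```

Emit:
apply_moves(gripper=[-1,-1,-1,-1,-1,-1], dp=[[-0.1,-2,0],[-0.3,-4,0],[-0.35,-5,0],[0,-4,5],[0,-2,5],[0,0,0]], turn=[[0,0,0],[0,0,0],[0,0,0],[0,0,0],[0,0,0],[0,0,0]])

```text
t: 41.5
tool_pos: [0.4556, -0.0416, 0.1288]
ee_rot: [0.733, 0.681, 0.003, 0.003]
ft_force: [0.1, 0.2, -0.6]
opening: 0.0006
grip_force: 0.0
```

```bash
sed -i '$d' look.py; cat >> look.py <<'E'
from scipy.optimize import curve_fit
G=r["top"].mean(2)
def peak(row,c0,w=4):
    x=np.arange(int(c0)-w,int(c0)+w+1); y=G[row,x]
    f=lambda x,a,m,s,b,d:b+d*(x-c0)+a*np.exp(-(x-m)**2/2/s**2)
    return curve_fit(f,x,y,[30,c0,1.2,y.min(),0])[0][1]
c0=float(sys.argv[2])
P=[W2J(atz("top",(peak(q,c0),q),.0415),p)[0] for q in range(289,295)]
I=[W2J(atz("top",(peak(q,265.4,2),q),.046),p)[0] for q in range(307,311)]
print("ptr",np.round([v[1] for v in P],2),"idx",np.round([v[1] for v in I],2),"diff",np.mean([v[1] for v in P])-np.mean([v[1] for v in I]))
E
python3 look.py 10 267
```

```text
41.9 [ 0.45211782 -0.0390594   0.12433221]
ptr [19.68 19.87 19.83 19.85 19.8  19.85] idx [20.89 20.78 20.86 20.94] diff -1.0542324939074383look.py:16: OptimizeWarning: Covariance of the parameters could not be estimated
  return curve_fit(f,x,y,[30,c0,1.2,y.min(),0])[0][1]
```

View pics/a10.png

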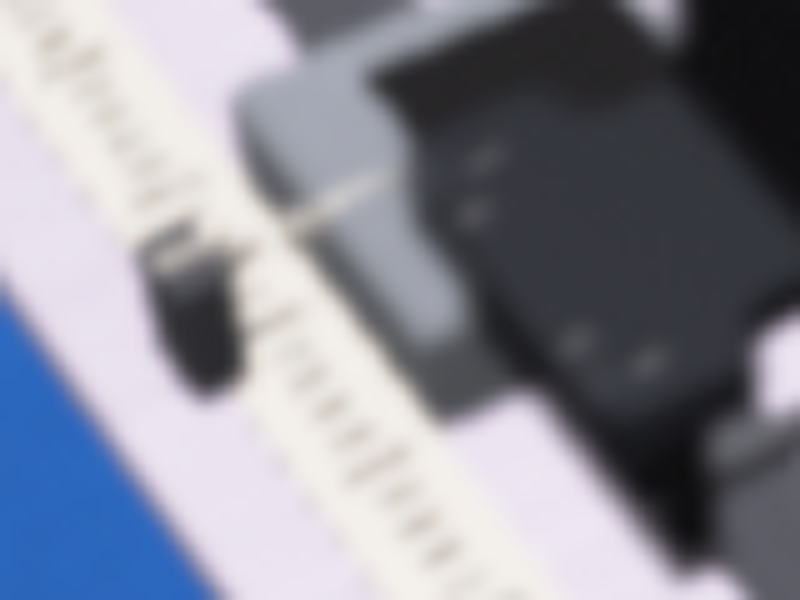

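View pics/top10.png

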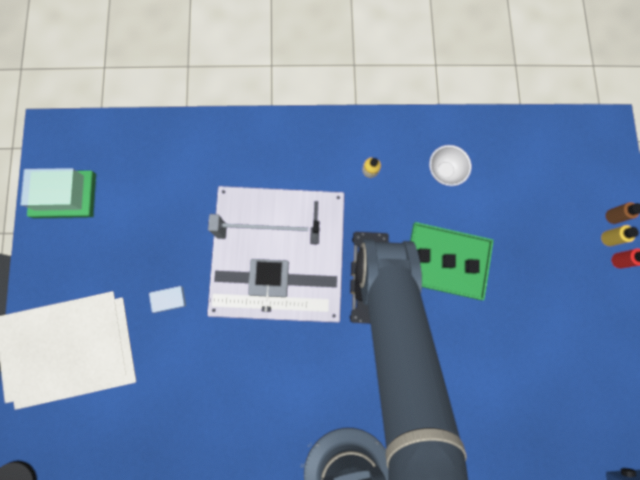

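View pics/side10.png

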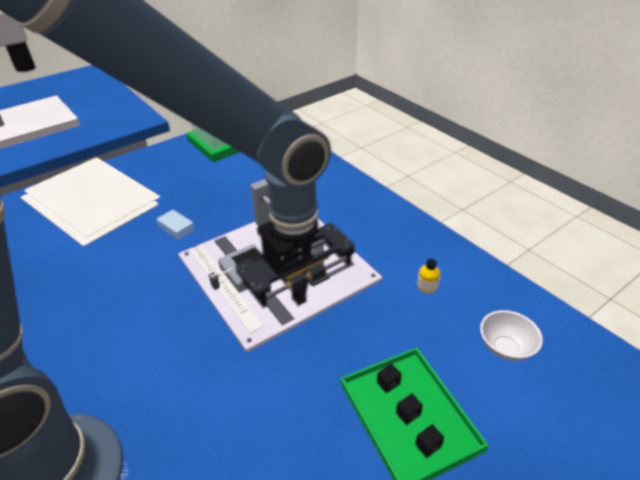

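The pictures show the three sleeves flat and apart in the tray at top (424,256), (449,261) and (472,266). The keeper is shut at (315,232), the pointer lines up with the index at (267,305), and the bystanders are undisturbed.

```bash
python3 -c "
from cell import *
print(finish_job())"
```

```text
the job is handed in; nothing more can be done
None
```

The job is handed in at about 42 s: three sleeves lie apart on the tray floor, the keeper is shut, the stop pointer measures about 1 mm short of the index, and the bottle, bowl and case are untouched.

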